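# Load the pressure vessels from a stack of watch carriers

## Robot

A 6-joint arm with a two-finger parallel gripper is mounted at the origin on the work surface. World frame = base frame: x ahead of the robot, y to its left, z up, the work surface at z = 0. Lengths are in m, angles in rad, forces in N, time in s.
With the tool pointing down it reaches from about 0.325 to 0.9 m from the base axis. Payload 6.1 kg.
Tool frame: the origin (TCP) lies at the very end of the fingers, on their centre line; the grasp point (between the pads) lies 19 mm behind it; z points along the fingers, y is the line along which they close (so a half turn about z gives the same grasp; the last joint's range is limited). The gripper opens to 85 mm and grips with 20 to 120 N. Pads are 22 mm wide; open, the fingers measure 114 mm over their backs; the gripper's body (76 mm by 85 mm) begins 54 mm behind the grasp point. The pads swing forward as they close: fully open they stand 13 mm farther back than shut.
Start: joints at [-0.126, 0.22, 1.526, -0, 1.395, -0.126], TCP at [0.625, -0, 0.231] pointing down, gripper open.
Joint ranges: [-2.98, 2.98], [-0.91, 2.08], [0.09, 2.57], [-1.24, 4.39], [0.2, 2.65], [-2.68, 2.68]. Speed limits (rad/s): [2.57, 2.57, 3.01, 3.14, 3.14, 3.14].

## Interface

Orientations are given as a unit quaternion [w, x, y, z].
In Python, from cell import manip, optics gives the robot as it stands.
- The arm moves only by the tool drive_tool, never from a script. Its argument "moves" is text: rows parted by semicolons, each of 5 numbers parted by spaces: the opening, from -1 (shut) to 1 (fully open), then the shift along the tool's x, y, z normalised to -1 to 1, where 1 is 20 mm, then the turn about the tool's z normalised to -1 to 1, where 1 is 5 degrees. In form: hand tx ty tz turn; .... A call has 1 to 12 rows; each row shifts and turns the commanded pose from where the row before left it, along the tool's axes as they then stand; what a row does not reach is not made up. A row lasts 1/8 s, in which the tool goes at most 62.5 mm and 10.7 degrees, less where a joint would pass 70% of its speed; a pose out of reach is approached as far as the arm can. A call with a number of a shift or a turn outside -1 to 1 is refused whole. A call with a gripper value outside its range is refused whole. The fingers move at their own pace and stop on an object; "newtons" is the grip in N (left out, the last holds). Time passes only in rows, so rows that do not move let the fingers close. It gives the time, the measured TCP pose, the force, the opening and the grip force at its end, in the units of the state.
- manip.read_state(): the state, without advancing time (a new reading comes with each control period).
- optics.read_camera(name): name is "scene" or "side" or "wrist"; returns a dict with "color" (420x560x3 uint8, red, green, blue), "intrinsics" (3x3 intrinsics, pixels), "k1" (the pictures are not rectified: a ray, as slopes to the right and down, at radius r is drawn at 1 + k1 r^2 times it, then the intrinsics apply), "rvec" (rotation vector, rad) and "tvec" (3), from world to camera coordinates, as OpenCV has them. Camera axes: x right, y down, z forward; pixel columns grow to the right and rows downward; lengths in m; the calibration is good to about 2 mm. A picture is of the moment at which its call begins. There is no depth.
- manip.hand_in(): hands the job in; it is judged then, once.
The state is a dict: "clock": time; "q": joint angles; "joint_vel": joint speeds; "tau": joint torques, N m; "position": TCP position; "tcp_rot": TCP orientation; "force": force on the tool from outside, world axes, zero at the start; "wrist_torque": the same for the moment, N m; "gripper_width": opening from 0.0 (shut) to 1.0 (fully open); "grip_force": force on a finger pad.
Only numpy, scipy, OpenCV 4.12 (cv2) and the standard library are available. Lean on these libraries where they do the work, as an engineer would, in place of code of your own. Each camera call takes 0.05 s, during which the arm holds its last target. There are 200 camera calls.

## Task

Take the stack of washed watch carriers apart and stand each one in the open pressure vessel of its own size: the smallest carrier in the smallest vessel, the next in the next, up to the largest, with all three feet flat on the vessel's floor. Lift them by their knobs, set them down upright without dropping or tipping any, and leave the mug and the pressure gauge where they are.

Things in the scene. Friction and masses are not known exactly. Their poses are not given: they have to be found in the camera images.
- carrier_1: Watch carrier, smallest of 4: perforated aluminium disc 66 mm wide with black edge on 3 legs (8 mm thick, 26 mm off axis), white lifting knob in the middle. Origin: on the axis at the underside of the feet, z up. Above it: disc 44-48 mm, stem (12 mm wide) 48-62, knob (24 mm wide) 62-86, grip at 75. Starts stacked loose on carrier_2's disc, 48 mm up from it, centred within a few mm. 0.05-0.35 kg. Feet cannot catch in the holes.
- carrier_2: Watch carrier, second smallest of 4: perforated aluminium disc 90 mm wide with black edge on 3 legs (8 mm thick, 38 mm off axis), white lifting knob in the middle. Origin: on the axis at the underside of the feet, z up. Above it: disc 44-48 mm, stem (12 mm wide) 48-62, knob (24 mm wide) 62-86, grip at 75. Starts stacked loose on carrier_3's disc, 48 mm up from it, centred within a few mm. 0.05-0.35 kg. Feet cannot catch in the holes.
- carrier_3: Watch carrier, second largest of 4: perforated aluminium disc 114 mm wide with black edge on 3 legs (8 mm thick, 50 mm off axis), white lifting knob in the middle. Origin: on the axis at the underside of the feet, z up. Above it: disc 44-48 mm, stem (12 mm wide) 48-62, knob (24 mm wide) 62-86, grip at 75. Starts stacked loose on carrier_4's disc, 48 mm up from it, centred within a few mm. 0.05-0.35 kg. Feet cannot catch in the holes.
- carrier_4: Watch carrier, largest of 4: perforated aluminium disc 138 mm wide with black edge on 3 legs (8 mm thick, 62 mm off axis), white lifting knob in the middle. Origin: on the axis at the underside of the feet, z up. Above it: disc 44-48 mm, stem (12 mm wide) 48-62, knob (24 mm wide) 62-86, grip at 75. Starts stacked loose in a red drip tray, feet 4 mm above the bench, centred within a few mm. 0.05-0.35 kg. Feet cannot catch in the holes.
- vessel_1: Open lower half of a steel pressure vessel, smallest of 4, place of carrier_1. Inner width 78 mm, flat floor 14 mm and rim 34 mm above the bench; flange 106 mm wide with black O-ring, round blue foot 118 mm wide, 3 clamp lugs, brass port. Fixed. Origin: on the axis at bench level, z up. Its carrier stands in it 14 mm above this origin, legs 9 mm clear of the wall, disc above the rim.
- vessel_2: Open lower half of a steel pressure vessel, second smallest of 4, place of carrier_2. Inner width 102 mm, flat floor 14 mm and rim 34 mm above the bench; flange 130 mm wide with black O-ring, round blue foot 142 mm wide, 3 clamp lugs, brass port. Fixed. Origin: on the axis at bench level, z up. Its carrier stands in it 14 mm above this origin, legs 9 mm clear of the wall, disc above the rim.
- vessel_3: Open lower half of a steel pressure vessel, second largest of 4, place of carrier_3. Inner width 126 mm, flat floor 14 mm and rim 34 mm above the bench; flange 154 mm wide with black O-ring, round blue foot 166 mm wide, 3 clamp lugs, brass port. Fixed. Origin: on the axis at bench level, z up. Its carrier stands in it 14 mm above this origin, legs 9 mm clear of the wall, disc above the rim.
- vessel_4: Open lower half of a steel pressure vessel, largest of 4, place of carrier_4. Inner width 150 mm, flat floor 14 mm and rim 34 mm above the bench; flange 178 mm wide with black O-ring, round blue foot 190 mm wide, 3 clamp lugs, brass port. Fixed. Origin: on the axis at bench level, z up. Its carrier stands in it 14 mm above this origin, legs 9 mm clear of the wall, disc above the rim.
- mug: Bystander: white mug, 78 mm across, 88 mm tall, with a handle; loose, on the bench on the far right. Origin at the centre of its underside. Leave it where it is.
- gauge: Bystander: round steel pressure gauge lying on its back, 68 mm across, 26 mm thick, with a brass stem 26 mm long; loose, on the bench on the far left. Origin at the centre of its underside. Leave it where it is.
Mind the look-alikes: they are no part of the job. Leave any orange or pink look-alike of the vessel_1 alone.

How it is judged:
By the outcome, as a careful person would: the job done as asked, in the order asked, and still so for the second after the job is handed in, with the robot touching nothing.
It also fails if it takes over 118 s, if anything falls off the work surface, if the arm or the gripper's body presses on something with over 40 N, if the wrist force passes 120 N, or if a joint passes its speed limit or range.

## Working session

There is one attempt and no reset: what is moved stays moved. The work goes in short steps, Python scripts to look and compute and a tool call to move; the robot and the scene stay as the last step left them, time stands still between calls to the robot, and variables do not carry over. Pictures are saved under pics/ and viewed, at most 14 in all, crops included, and the job is handed in when it is done.

Besides the shell and the picture viewer there is one more tool, called after "Call:" as name(argument=value, ...) on one line, values as JSON. drive_tool: Moves the arm, as the interface text tells. Scaled input: -1 to 1 covers 20 mm each way for a shift and 5 degrees each way for a turn. Its arguments: {"type":"object","properties":{"moves":{"type":"string"},"newtons":{"type":"number"}},"required":["moves"]}

```bash
mkdir -p pics; cat > h.py <<'E'
import numpy as np, cv2
from cell import manip, optics
def shot(n,f=None):
    c=optics.read_camera(n)
    if f: cv2.imwrite('pics/'+f,c['color'][:,:,::-1])
    return c
def ray(c,u,v):
    K=np.array(c['intrinsics']);k=c['k1']
    x=np.array([(u-K[0,2])/K[0,0],(v-K[1,2])/K[1,1]]);y=x.copy()
    for _ in range(30): y=x/(1+k*(y@y))
    R=cv2.Rodrigues(np.array(c['rvec'],float))[0];t=np.array(c['tvec'],float).ravel()
    return -R.T@t, R.T@np.array([y[0],y[1],1])
def at_z(c,u,v,z):
    o,d=ray(c,u,v);return o+d*(z-o[2])/d[2]
def proj(c,P):
    R=cv2.Rodrigues(np.array(c['rvec'],float))[0]
    K=np.array(c['intrinsics'])
    return cv2.projectPoints(np.array(P,float).reshape(-1,3),np.array(c['rvec'],float),np.array(c['tvec'],float),K,np.array([c['k1'],0,0,0,0.]))[0].reshape(-1,2)
E
python3 - <<'E'
from h import *
for n in('scene','side','wrist'):
    c=shot(n,n+'0.png'); print(n,np.round(c['intrinsics'],1).tolist(),c['k1'],ray(c,280,210))
s=manip.read_state();print(s)
E
```

```text
scene [[508.5, 0.0, 272.8], [0.0, 508.5, 201.9], [0.0, 0.0, 1.0]] -0.15373781457706132 (array([1.41192169, 0.07953625, 1.08304622]), array([-0.67472834, -0.00361025, -0.738364  ]))
side [[539.9, 0.0, 283.5], [0.0, 539.9, 198.6], [0.0, 0.0, 1.0]] 0.05254526441959682 (array([0.26070031, 1.29656845, 0.95358783]), array([ 0.1485741 , -0.80646965, -0.57273021]))
wrist [[346.6, 0.0, 285.8], [0.0, 346.6, 206.9], [0.0, 0.0, 1.0]] -0.025270465007885778 (array([0.62398309, 0.07470964, 0.3740422 ]), array([-0.01899803, -0.29851863, -0.95440568]))
{'clock': 0.15, 'q': array([-1.26118776e-01,  2.21058274e-01,  1.52731851e+00, -1.80282659e-05,
        1.39468447e+00, -1.26092211e-01]), 'joint_vel': array([ 0.00103948, -0.00059783, -0.00198235, -0.00075131,  0.00181339,
        0.00096911]), 'tau': array([ 5.24838761e-04, -4.97483325e+01, -3.89904678e+01, -1.73041117e-04,
        7.14129725e-03, -8.50862284e-05]), 'position': array([6.24553345e-01, 3.50957305e-05, 2.30458071e-01]), 'tcp_rot': array([-5.74976089e-04,  7.07114861e-01,  7.07098320e-01, -4.56816741e-04]), 'force': array([ 1.21801812, -0.1230921 , -0.08114416]), 'wrist_torque': array([0.0204581 , 0.03189874, 0.02267283]), 'grip_force': 0.0, 'gripper_width': 0.9969174327053029}
```

View pics/scene0.png

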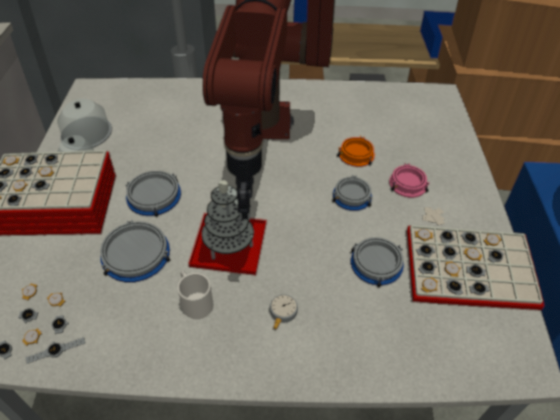

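View pics/side0.png

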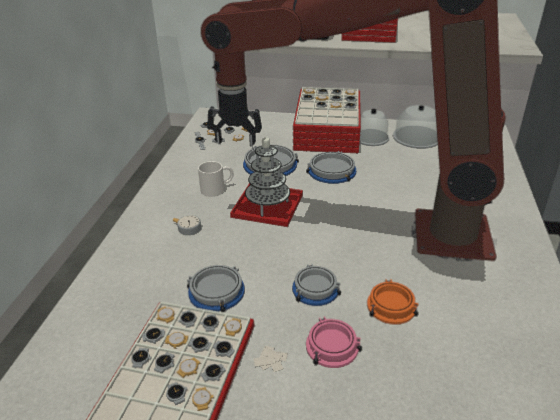

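Candidates for vessel_1: grey/blue (352,193) is the real one; orange (357,151) and pink (409,180) are look-alikes. The others are vessel_2 (377,260), vessel_3 (153,192) and vessel_4 (135,250), with the stack at (225,225). Next I fit circles.

```bash
cat > fit.py <<'E'
from h import *
from scipy.optimize import minimize
th=np.linspace(0,2*np.pi,120,endpoint=False)
def circ(x,y,z,r): return np.c_[x+r*np.cos(th),y+r*np.sin(th),np.full(120,z)]
def gimg(c):
    g=cv2.GaussianBlur(c['color'],(0,0),1.0).astype(np.float32)
    gx=np.abs(cv2.Sobel(g,cv2.CV_32F,1,0)).max(2);gy=np.abs(cv2.Sobel(g,cv2.CV_32F,0,1)).max(2)
    return np.minimum(np.hypot(gx,gy),200)
def score(c,G,circs):
    s=0
    for C in circs:
        p=proj(c,C).astype(np.float32)
        s+=cv2.remap(G,p[:,:1].copy(),p[:,1:].copy(),cv2.INTER_LINEAR).mean()
    return s/len(circs)
def fit(cams,guess,mk,rad=.03):
    f=lambda q:sum(score(c,G,mk(*q)) for c,G in cams)
    best=max(((f((guess[0]+a,guess[1]+b)),guess[0]+a,guess[1]+b) for a in np.arange(-rad,rad+.001,.002) for b in np.arange(-rad,rad+.001,.002)))
    m=minimize(lambda q:-f(q),best[1:],method='Nelder-Mead',options=dict(initial_simplex=[best[1:],(best[1]+.001,best[2]),(best[1],best[2]+.001)]))
    return m.x,-m.fun
E
python3 - <<'E'
from fit import *
sc=shot('scene');sd=shot('side');A=(sc,gimg(sc));B=(sd,gimg(sd))
im={0:sc['color'].copy(),1:sd['color'].copy()}
V={1:((352,190),(317,280),.078),2:((377,257),(216,283),.102),3:((153,189),(332,163),.126),4:((135,246),(270,158),.150)}
for k,(p,q,w) in V.items():
    g=at_z(sc,*p,.034);g2=at_z(sd,*q,.034)
    for j in ([w] if k<3 else [.126,.150]):
        mk=lambda x,y:[circ(x,y,.034,j/2),circ(x,y,.034,j/2+.014)]
        r=[fit(cm,(g+g2)/2,mk,.02) for cm in ([A],[B],[A,B])]
        print(k,j,g[:2].round(3),g2[:2].round(3),[(np.round(a,4).tolist(),round(b,1)) for a,b in r])
        if j==w:
            for i,c in((0,sc),(1,sd)):
                for C in mk(*r[2][0]): cv2.polylines(im[i],[proj(c,C).round().astype(int)],True,(0,255,0),1)
print('knob',at_z(sc,225,188,.234)[:2],at_z(sd,266,139,.234)[:2])
g=(at_z(sc,225,188,.234)+at_z(sd,266,139,.234))/2
for k,w,z in((1,.066,.196),(2,.09,.148),(3,.114,.1),(4,.138,.052)):
    mk=lambda x,y:[circ(x,y,z,w/2),circ(x,y,z-.004,w/2)]
    r=[fit(cm,g,mk,.02) for cm in ([A],[B],[A,B])]
    print('c',k,[(np.round(a,4).tolist(),round(b,1)) for a,b in r])
    for i,c in((0,sc),(1,sd)):
        cv2.polylines(im[i],[proj(c,mk(*r[2][0])[0]).round().astype(int)],True,(255,255,0),1)
a=cv2.resize(im[0][130:290,80:420],(680,320));b=cv2.resize(im[1][125:315,170:410],(680,538))
b=cv2.resize(im[1][125:315,170:410],(354,280))
o=np.zeros((600,680,3),np.uint8);o[:320]=a;o[320:,:354]=b;cv2.imwrite('pics/ov.png',o[:,:,::-1])
E
```

```text
1 0.078 [0.368 0.283] [0.355 0.288] [([0.3793, 0.2766], np.float64(76.4)), ([0.3596, 0.2887], np.float64(95.8)), ([0.3604, 0.2885], np.float64(161.8))]
2 0.102 [0.611 0.329] [0.602 0.338] [([0.6204, 0.3204], np.float64(86.5)), ([0.6043, 0.3354], np.float64(95.8)), ([0.6062, 0.3343], np.float64(156.6))]
3 0.126 [ 0.381 -0.299] [ 0.373 -0.3  ] [([0.4064, -0.2934], np.float64(100.2)), ([0.3651, -0.3168], np.float64(95.0)), ([0.3756, -0.3037], np.float64(164.8))]
3 0.15 [ 0.381 -0.299] [ 0.373 -0.3  ] [([0.3942, -0.3024], np.float64(101.0)), ([0.3719, -0.3006], np.float64(102.6)), ([0.3886, -0.3016], np.float64(185.3))]
4 0.126 [ 0.594 -0.307] [ 0.587 -0.302] [([0.6205, -0.2854], np.float64(65.6)), ([0.5693, -0.3311], np.float64(87.8)), ([0.6145, -0.2845], np.float64(141.7))]
4 0.15 [ 0.594 -0.307] [ 0.587 -0.302] [([0.6178, -0.3015], np.float64(93.3)), ([0.5707, -0.3248], np.float64(96.3)), ([0.5951, -0.3128], np.float64(162.5))]
knob [ 0.56955489 -0.0555528 ] [ 0.54849408 -0.06172627]
c 1 [([0.5509, -0.0645], np.float64(106.0)), ([0.5566, -0.0673], np.float64(114.1)), ([0.5557, -0.0645], np.float64(213.3))]
c 2 [([0.5488, -0.0675], np.float64(75.0)), ([0.5727, -0.0516], np.float64(104.2)), ([0.5812, -0.0728], np.float64(159.9))]
c 3 [([0.5567, -0.0751], np.float64(79.0)), ([0.554, -0.0687], np.float64(111.3)), ([0.5527, -0.0717], np.float64(183.6))]
c 4 [([0.5506, -0.0633], np.float64(109.4)), ([0.5522, -0.0686], np.float64(139.3)), ([0.551, -0.0649], np.float64(241.9))]
```

View pics/ov.png

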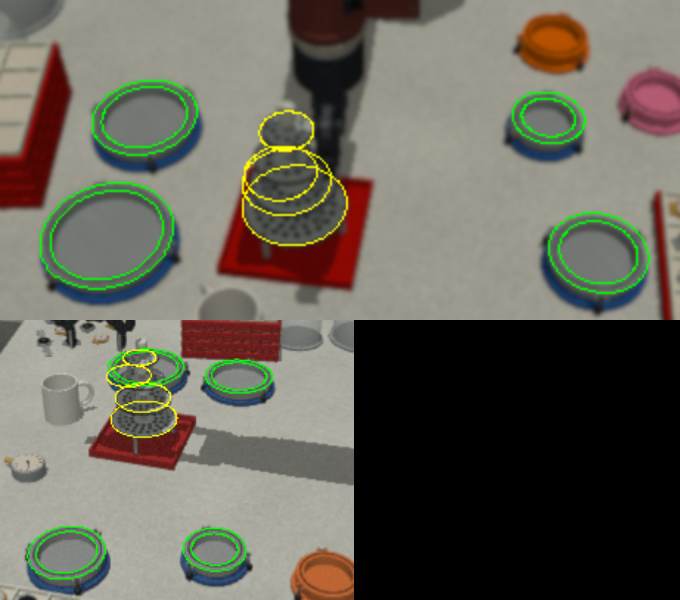

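Fits match the outlines, and the positions agree with reach and sizes. I move above the stack for a close look.

Call:
drive_tool(moves="1 0 0 -1 0; 1 0 0 -1 0; 1 -0.6 -0.7 -1 0; 1 -0.7 -0.7 -1 0; 1 -0.7 -0.7 -1 0; 1 -0.7 -0.7 0 0; 1 -0.6 -0.65 0 0; 1 0 0 0 0; 1 0 0 0 0", newtons=40)

```text
clock: 1.38
position: [0.5559, -0.0658, 0.3306]
tcp_rot: [-0.001, 0.707, 0.707, -0.0]
force: [0.2, 0.1, 0.2]
gripper_width: 1.003
grip_force: 0.0
```

```bash
python3 - <<'E'
from fit import *
print(manip.read_state()['position'],manip.read_state()['tcp_rot'])
c=shot('wrist','w1.png');sc=shot('scene');sd=shot('side')
A=[(q,gimg(q)) for q in(c,sc,sd)]
mk=lambda x,y:[circ(x,y,.234,.012),circ(x,y,.196,.033)]
for cm in([A[0]],[A[1]],[A[2]],A): print(fit(cm,(.5557,-.0645),mk,.014))
x,y=fit(A,(.5557,-.0645),mk,.014)[0]
im=c['color'][:,:,::-1].copy()
for C in mk(x,y): cv2.polylines(im,[proj(c,C).round().astype(int)],True,(0,255,0),1)
s2=sc['color'][:,:,::-1].copy()
for C in mk(x,y): cv2.polylines(s2,[proj(sc,C).round().astype(int)],True,(0,255,0),1)
s3=sd['color'][:,:,::-1].copy()
for C in mk(x,y): cv2.polylines(s3,[proj(sd,C).round().astype(int)],True,(0,255,0),1)
cv2.imwrite('pics/w1o.png',np.vstack([cv2.resize(im,(440,330)),np.hstack([cv2.resize(s2[150:280,160:293],(220,220)),cv2.resize(s3[120:230,210:320],(220,220))])]))
E
```

```text
[ 0.55588299 -0.06582706  0.33058704] [-5.17620905e-04  7.07208960e-01  7.07004394e-01 -7.86032351e-05]
(array([ 0.55232682, -0.06183612]), np.float64(116.99192810058594))
(array([ 0.55267619, -0.06487036]), np.float64(85.87789916992188))
(array([ 0.54807558, -0.06641249]), np.float64(87.34403228759766))
(array([ 0.55186278, -0.0624076 ]), np.float64(266.054931640625))
```

View pics/w1o.png

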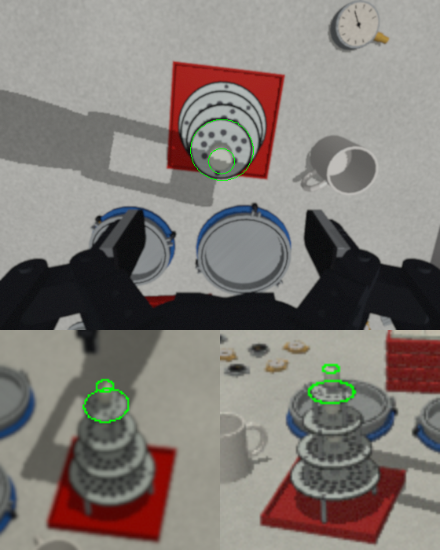

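The wrist view shows the stack's top knob at (219,160) of the crop, under the gripper, and all three cameras agree on (0.552, -0.063). Grasp carrier_1.

Call:
drive_tool(moves="0.3 0.15 -0.2 0 0; 0.3 0 0 -1 0; 0.3 0 0 -1 0; 0.3 0 0 -1 0; 0.3 0 0 -1 0; 0.3 0 0 -1 0; 0.3 0 0 -1 0")

```text
clock: 2.4
position: [0.552, -0.0631, 0.4531]
tcp_rot: [0.0, 0.707, 0.707, 0.0]
force: [-0.5, 0.1, -0.5]
gripper_width: 0.647
grip_force: 0.0
```

Sign slip: +z is down. It only went up, so no harm done. Now descending.

Call:
drive_tool(moves="0.3 0 0 1 0; 0.3 0 0 1 0; 0.3 0 0 1 0; 0.3 0 0 1 0; 0.3 0 0 1 0; 0.3 0 0 1 0; 0.3 0 0 1 0; 0.3 0 0 1 0; 0.3 0 0 1 0; 0.3 0 0 1 0; 0.3 0 0 1 0; 0.3 0 0 0.7 0")

```text
clock: 3.9
position: [0.5516, -0.0629, 0.2156]
tcp_rot: [-0.001, 0.707, 0.707, -0.0]
force: [-0.0, 0.2, -0.6]
gripper_width: 0.652
grip_force: 0.0
```

```bash
python3 - <<'E'
from h import *
print(manip.read_state()['position'])
a=shot('side')['color'][80:220,180:330];b=shot('wrist')['color']
cv2.imwrite('pics/g1.png',np.hstack([cv2.resize(a,(360,336)),cv2.resize(b,(440,336))])[:,:,::-1])
E
```

```text
[ 0.55158923 -0.06291858  0.21562378]
```

View pics/g1.png

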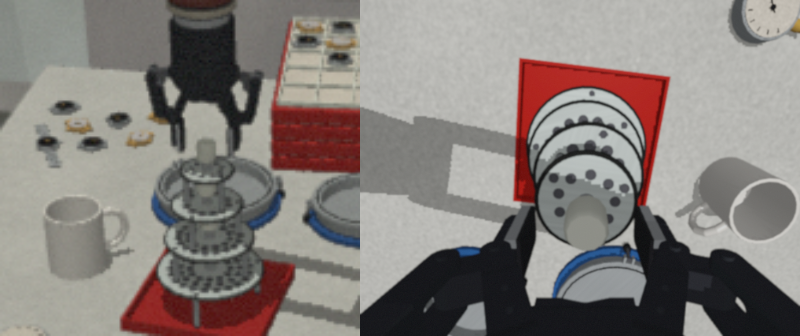

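The knob sits midway between the pads in both views. Down and close.

Call:
drive_tool(moves="0.3 0 0 0.55 0; 0.3 0 0 0 0; -1 0 0 0 0; -1 0 0 0 0; -1 0 0 0 0; -1 0 0 0 0; -1 0 0 0 0; -1 0 0 0 0", newtons=50)

```text
clock: 5.0
position: [0.5524, -0.0631, 0.2069]
tcp_rot: [0.0, 0.707, 0.707, 0.0]
force: [-0.2, -0.1, 5.2]
gripper_width: 0.266
grip_force: 49.2
```

Call:
drive_tool(moves="-1 0 0 -0.5 0; -1 0 0 -1 0; -1 0 0 -1 0; -1 0.5 -0.2 -0.5 0; -1 0.9 -0.5 0 0; -1 0.9 -0.5 0 0; -1 0.9 -0.5 0 0; -1 0.9 -0.5 0 0; -1 0.9 -0.5 0 0; -1 0.9 -0.5 0 0; -1 0.9 -0.5 0 0; -1 0.9 -0.5 0 0")

```text
clock: 6.5
position: [0.4673, 0.0922, 0.2663]
tcp_rot: [0.0, 0.707, 0.707, 0.0]
force: [0.5, -0.0, -0.8]
gripper_width: 0.263
grip_force: 49.0
```

Call:
drive_tool(moves="-1 0.9 -0.5 0 0; -1 0.9 -0.5 0 0; -1 0.9 -0.5 0 0; -1 0.9 -0.5 0 0; -1 0.9 -0.5 0 0; -1 0.9 -0.5 0 0; -1 0.9 -0.5 0 0; -1 0.9 -0.5 0 0; -1 0.9 -0.5 0 0; -1 0.9 -0.4 0 0; -1 0 0 0 0; -1 0 0 0 0")

```text
clock: 8.0
position: [0.3698, 0.2709, 0.2663]
tcp_rot: [0.0, 0.707, 0.707, -0.0]
force: [0.8, 0.7, -1.2]
gripper_width: 0.264
grip_force: 49.0
```

```bash
cat > chk.py <<'E'
from fit import *
import sys
# usage: vessel guess x y, inner w
def chk(gx,gy,w,f):
    s=manip.read_state();print('tcp',s['position'].round(4),s['gripper_width'],s['grip_force'])
    c=shot('wrist');G=gimg(c)
    mk=lambda x,y:[circ(x,y,.034,w/2),circ(x,y,.034,w/2+.014)]
    a,b=fit([(c,G)],(gx,gy),mk,.014);print('wrist fit',a.round(4),b)
    sc=shot('scene')
    im=c['color'].copy()
    for C in mk(*a): cv2.polylines(im,[proj(c,C).round().astype(int)],True,(0,255,0),1)
    for C in mk(gx,gy): cv2.polylines(im,[proj(c,C).round().astype(int)],True,(255,255,0),1)
    cv2.imwrite('pics/'+f,np.hstack([cv2.resize(im,(400,300)),cv2.resize(sc['color'],(400,300))])[:,:,::-1])
if __name__=='__main__': chk(*map(float,sys.argv[1:4]),sys.argv[4])
E
python3 chk.py .3604 .2885 .078 p1.png
```

```text
tcp [0.3698 0.2709 0.2663] 0.26396120157695996 49.017517503690115
wrist fit [0.3628 0.2927] 102.90934753417969
```

View pics/p1.png

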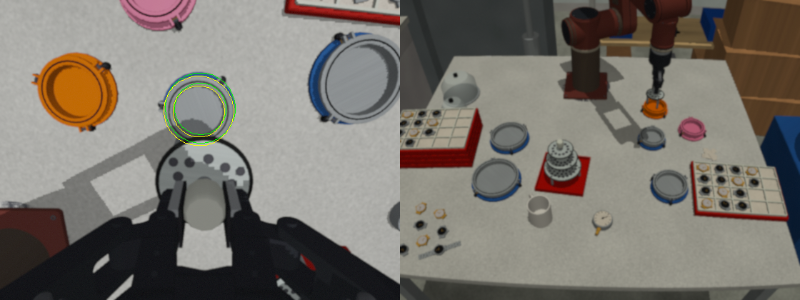

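The wrist view shows the grey vessel with blue foot at (200,108), carrier held upright. I descend partway and recheck.

Call:
drive_tool(moves="-1 0.5 -0.2 0.5 0; -1 0.45 -0.2 1 0; -1 0 0 1 0; -1 0 0 1 0; -1 0 0 1 0; -1 0 0 1 0; -1 0 0 1 0; -1 0 0 0.5 0; -1 0 0 0 0; -1 0 0 0 0")

```text
clock: 9.35
position: [0.3624, 0.2903, 0.127]
tcp_rot: [0.0, 0.707, 0.707, 0.001]
force: [-0.7, -0.7, -1.0]
gripper_width: 0.264
grip_force: 49.0
```

```bash
cat > rel.py <<'E'
from fit import *
import sys
# relative check: held carrier disc vs vessel, each camera
def rel(gx,gy,w,dw,bz,f):
    s=manip.read_state();p=s['position'];print('tcp',p.round(4))
    out=[]
    for n in('wrist','scene','side'):
        c=shot(n);G=[(c,gimg(c))]
        mk=lambda x,y:[circ(x,y,.034,w/2),circ(x,y,.034,w/2+.014)]
        md=lambda x,y:[circ(x,y,bz+.048,dw/2),circ(x,y,bz+.044,dw/2)]
        a,_=fit(G,(gx,gy),mk,.008);b,_=fit(G,p[:2],md,.008)
        print(n,'vessel',a.round(4),'disc',b.round(4),'move',(a-b).round(4))
        im=c['color'].copy()
        for C in mk(*a): cv2.polylines(im,[proj(c,C).round().astype(int)],True,(0,255,0),1)
        for C in md(*b): cv2.polylines(im,[proj(c,C).round().astype(int)],True,(255,255,0),1)
        u,v=proj(c,[gx,gy,.06])[0].astype(int);k=150 if n=='wrist' else 65
        u=np.clip(u,k,560-k);v=np.clip(v,k,420-k)
        out.append(cv2.resize(im[v-k:v+k,u-k:u+k],(266,266)))
    cv2.imwrite('pics/'+f,np.hstack(out)[:,:,::-1])
rel(*map(float,sys.argv[1:6]),sys.argv[6])
E
python3 rel.py .3615 .2905 .078 .066 .0775 r1.png; python3 -c "
from h import *;print(manip.read_state()['position'])"
```

```text
tcp [0.3624 0.2903 0.127 ]
wrist vessel [0.36   0.2963] disc [0.3613 0.2919] move [-0.0013  0.0043]
scene vessel [0.367  0.2849] disc [0.3697 0.2853] move [-0.0027 -0.0004]
side vessel [0.3589 0.2904] disc [0.3613 0.2951] move [-0.0024 -0.0046]
[0.36252881 0.2903278  0.12713553]
```

View pics/r1.png

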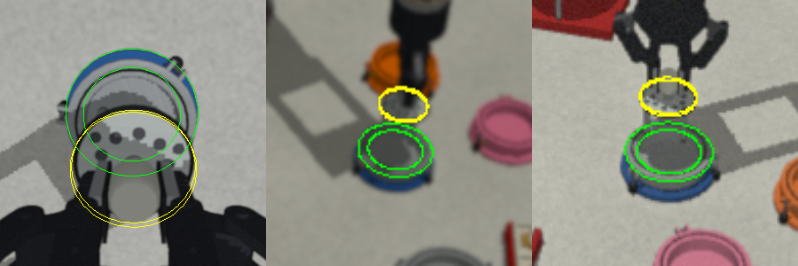

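Good within a few mm (9 mm available). Small correction, then lower.

Call:
drive_tool(moves="-1 -0.05 -0.1 0 0; -1 0 0 0.7 0; -1 0 0 0.7 0; -1 0 0 0.6 0; -1 0 0 0.3 0; -1 0 0 0.1 0; -1 0 0 0.1 0; -1 0 0 0 0")

```text
clock: 10.5
position: [0.3602, 0.2891, 0.0765]
tcp_rot: [0.0, 0.707, 0.707, 0.0]
force: [0.3, -0.4, 0.0]
gripper_width: 0.256
grip_force: 49.0
```

Call:
drive_tool(moves="-1 0 0 0.1 0; -1 0 0 0.08 0; -1 0 0 0 0")

```text
clock: 10.88
position: [0.3602, 0.2891, 0.0731]
tcp_rot: [0.0, 0.707, 0.707, 0.0]
force: [-1.6, 0.3, 2.8]
gripper_width: 0.263
grip_force: 49.3
```

Call:
drive_tool(moves="-1 0 0 0.06 0; -1 0 0 0 0")

```text
clock: 11.12
position: [0.3603, 0.2894, 0.0729]
tcp_rot: [-0.0, 0.707, 0.707, 0.0]
force: [-5.2, -2.0, 13.2]
gripper_width: 0.261
grip_force: 50.4
```

Call:
drive_tool(moves="-1 0 0 -0.04 0; 0.0 0 0 0 0; 0.2 0 0 0 0; 0.3 0 0 0 0; 0.3 0 0 0 0; 0.3 0 0 -1 0; 0.3 0 0 -1 0; 0.3 0 0 -1 0; 0.3 0 0 -1 0")

```text
clock: 12.25
position: [0.3599, 0.2889, 0.1529]
tcp_rot: [-0.0, 0.707, 0.707, -0.0]
force: [0.4, 0.1, -0.9]
gripper_width: 0.649
grip_force: 0.0
```

```bash
python3 - <<'E'
from h import *
o=[]
for n,k in(('wrist',130),('scene',60),('side',60)):
    c=shot(n);u,v=proj(c,[.36,.289,.06])[0].astype(int);u=np.clip(u,k,560-k);v=np.clip(v,k,420-k)
    o.append(cv2.resize(c['color'][v-k:v+k,u-k:u+k],(266,266)))
    if n!='wrist':
        w=c['color']
cv2.imwrite('pics/d1.png',np.hstack(o)[:,:,::-1])
E
```

```text
(no output)
```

View pics/d1.png

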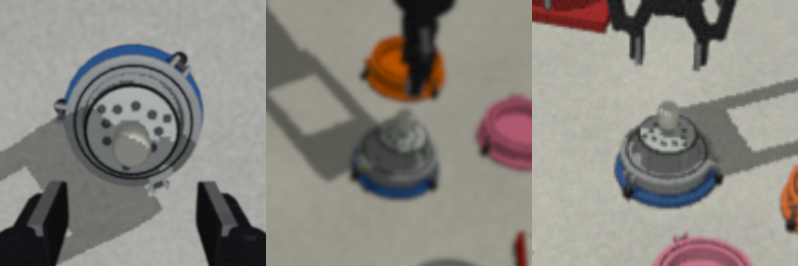

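Carrier_1 stands upright, centred in vessel_1. Back to the stack.

Call:
drive_tool(moves="0.3 -1 0.5 -1 0; 0.3 -1 0.5 -1 0; 0.3 -1 0.5 -1 0; 0.3 -1 0.5 -1 0; 0.3 -1 0.5 -1 0; 0.3 -1 0.5 -0.5 0; 0.3 -1 0.5 0 0; 0.3 -1 0.5 0 0; 0.3 -1 0.5 0 0; 0.3 -1 0.6 0 0; 0.3 -1 0.6 0 0; 0.3 -1 0.6 0 0")

```text
clock: 13.9
position: [0.4858, 0.0483, 0.2606]
tcp_rot: [-0.001, 0.707, 0.707, -0.001]
force: [-0.2, 0.9, -0.1]
gripper_width: 0.648
grip_force: 0.0
```

Call:
drive_tool(moves="0.3 -1 0.6 0 0; 0.3 -1 0.6 0 0; 0.3 -1 0.6 0 0; 0.3 -1 0.6 0 0; 0.3 -1 0.6 0 0; 0.3 -0.7 0.55 0 0; 0.3 0 0 0 0; 0.3 0 0 0 0")

```text
clock: 14.9
position: [0.5568, -0.0646, 0.2621]
tcp_rot: [-0.0, 0.707, 0.707, -0.0]
force: [0.9, 0.2, -0.5]
gripper_width: 0.652
grip_force: 0.0
```

```bash
cat > top.py <<'E'
from fit import *
import sys
def top(gx,gy,b,dw,f=None):
    print('tcp',manip.read_state()['position'].round(4))
    mk=lambda x,y:[circ(x,y,b+.086,.012),circ(x,y,b+.048,dw/2)]
    A=[];o=[]
    for n in('wrist','scene','side'):
        c=shot(n);A.append((c,gimg(c)));print(n,fit(A[-1:],(gx,gy),mk,.01)[0].round(4))
    r=fit(A,(gx,gy),mk,.01)[0];print('all',r.round(4))
    for (c,_),k in zip(A,(150,60,60)):
        im=c['color'].copy()
        for C in mk(*r): cv2.polylines(im,[proj(c,C).round().astype(int)],True,(0,255,0),1)
        u,v=proj(c,[*r,b+.06])[0].astype(int);u=np.clip(u,k,560-k);v=np.clip(v,k,420-k)
        o.append(cv2.resize(im[v-k:v+k,u-k:u+k],(266,266)))
    if f: cv2.imwrite('pics/'+f,np.hstack(o)[:,:,::-1])
top(*map(float,sys.argv[1:5]),*sys.argv[5:])
E
python3 top.py .553 -.065 .1 .09 t2.png
```

```text
tcp [ 0.5568 -0.0646  0.2621]
wrist [ 0.5512 -0.0636]
scene [ 0.5541 -0.0686]
side [ 0.5515 -0.0706]
all [ 0.5513 -0.0639]
```

View pics/t2.png

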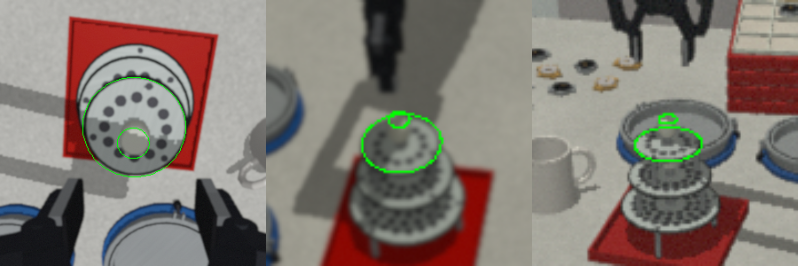

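The fit agrees in all views; knob at (0.5515, -0.065). Grasp carrier_2 and lift.

Call:
drive_tool(moves="0.3 0 -0.26 0.2 0; 0.3 0 0 1 0; 0.3 0 0 1 0; 0.3 0 0 1 0; 0.3 0 0 1 0; 0.3 0 0 1 0; 0.3 0 0 0 0; -1 0 0 0 0; -1 0 0 0 0; -1 0 0 0 0; -1 0 0 0 0; -1 0 0 0 0")

```text
clock: 16.55
position: [0.5525, -0.0652, 0.1592]
tcp_rot: [0.001, 0.707, 0.707, 0.001]
force: [1.5, 0.0, 3.4]
gripper_width: 0.259
grip_force: 49.4
```

Call:
drive_tool(moves="-1 0 0 -0.5 0; -1 0 0 -1 0; -1 0 0 -1 0; -1 0.5 0.1 -0.5 0; -1 1 0.1 0 0; -1 1 0.1 0 0; -1 1 0.1 0 0; -1 1 0.1 0 0; -1 1 0.1 0 0; -1 1 0.1 0 0; -1 1 0.1 0 0; -1 1 0.1 0 0")

```text
clock: 18.05
position: [0.5699, 0.1063, 0.2183]
tcp_rot: [0.0, 0.707, 0.707, 0.0]
force: [0.3, -1.2, -1.1]
gripper_width: 0.26
grip_force: 49.1
```

Call:
drive_tool(moves="-1 1 0.2 0 0; -1 1 0.2 0 0; -1 1 0.2 0 0; -1 1 0.2 0 0; -1 1 0.2 0 0; -1 1 0.2 0 0; -1 1 0.2 0 0; -1 1 0.2 0 0; -1 1 0.1 0 0; -1 0.5 0.1 0 0; -1 0 0 0 0; -1 0 0 0 0")

```text
clock: 19.55
position: [0.6058, 0.2945, 0.2182]
tcp_rot: [0.0, 0.707, 0.707, -0.0]
force: [-0.7, 0.8, -1.6]
gripper_width: 0.264
grip_force: 49.1
```

```bash
python3 chk.py .6062 .3343 .102 p2.png
```

```text
tcp [0.6058 0.2945 0.2182] 0.2638192876526211 49.10396485473029
wrist fit [0.6051 0.3354] 107.51551818847656
```

View pics/p2.png

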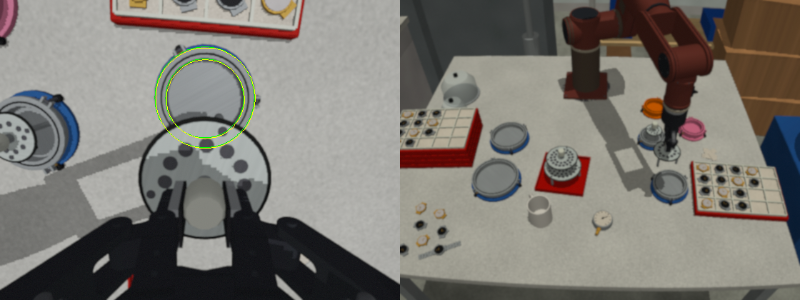

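Wrist fit agrees with the earlier estimate to about 1 mm. Move over and lower.

Call:
drive_tool(moves="-1 1 0 0 0; -1 1 0 0 0; -1 0 0 0.7 0; -1 0 0 1 0; -1 0 0 1 0; -1 0 0 1 0; -1 0 0 1 0; -1 0 0 1 0; -1 0 0 0.9 0; -1 0 0 0.3 0; -1 0 0 0.1 0; -1 0 0 0 0")

```text
clock: 21.15
position: [0.6063, 0.3353, 0.0791]
tcp_rot: [0.0, 0.707, 0.707, 0.001]
force: [-0.5, -0.6, -1.2]
gripper_width: 0.258
grip_force: 49.1
```

Call:
drive_tool(moves="-1 0 0 0.1 0; -1 0 0 0.08 0; -1 0 0 0 0")

```text
clock: 21.52
position: [0.6057, 0.335, 0.0747]
tcp_rot: [-0.0, 0.707, 0.707, -0.0]
force: [0.1, -0.6, -2.3]
gripper_width: 0.258
grip_force: 49.1
```

Call:
drive_tool(moves="-1 0 0 0.06 0; -1 0 0 0.05 0; -1 0 0 0 0")

```text
clock: 21.9
position: [0.6062, 0.3351, 0.0732]
tcp_rot: [0.0, 0.707, 0.707, 0.0]
force: [-0.7, -1.0, 3.5]
gripper_width: 0.259
grip_force: 49.6
```

Contact. Release, rise and return.

Call:
drive_tool(moves="0.0 0 0 0 0; 0.2 0 0 0 0; 0.3 0 0 0 0; 0.3 0 0 0 0; 0.3 0 0 -1 0; 0.3 0 0 -1 0; 0.3 0 0 -1 0; 0.3 -1 -0.1 -1 0; 0.3 -1 -0.1 -1 0; 0.3 -1 -0.1 -1 0; 0.3 -1 -0.1 -1 0; 0.3 -1 -0.1 0 0")

```text
clock: 23.4
position: [0.5973, 0.2347, 0.2163]
tcp_rot: [0.002, 0.707, 0.707, 0.003]
force: [0.0, -0.3, 1.1]
gripper_width: 0.655
grip_force: 0.0
```

Call:
drive_tool(moves="0.3 -1 -0.2 0 0; 0.3 -1 -0.2 0 0; 0.3 -1 -0.2 0 0; 0.3 -1 -0.2 0 0; 0.3 -1 -0.2 0 0; 0.3 -1 -0.2 0 0; 0.3 -1 -0.2 0 0; 0.3 -1 -0.2 0 0; 0.3 -1 -0.2 0 0; 0.3 -1 -0.2 0 0; 0.3 -1 -0.2 0 0")

```text
clock: 24.78
position: [0.5515, 0.0137, 0.2125]
tcp_rot: [-0.0, 0.707, 0.707, 0.0]
force: [0.4, 1.2, 0.6]
gripper_width: 0.648
grip_force: 0.0
```

Call:
drive_tool(moves="0.3 -1 0 0 0; 0.3 -1 0 0 0; 0.3 -1 0 0 0; 0.3 -1 0 0 0; 0.3 0 0 0 0; 0.3 0 0 0 0")

```text
clock: 25.52
position: [0.5518, -0.0649, 0.2124]
tcp_rot: [-0.0, 0.707, 0.707, 0.0]
force: [0.2, 0.7, -0.3]
gripper_width: 0.646
grip_force: 0.0
```

```bash
python3 - <<'E'
from h import *
o=[]
for n,k in(('scene',60),('side',60)):
    c=shot(n);u,v=proj(c,[.606,.335,.06])[0].astype(int)
    o.append(cv2.resize(c['color'][v-k:v+k,u-k:u+k],(266,266)))
cv2.imwrite('pics/d2.png',np.hstack(o)[:,:,::-1])
E
python3 top.py .552 -.066 .052 .114 t3.png
python3 -c "
import cv2,numpy as np
cv2.imwrite('pics/t3d.png',np.vstack([cv2.imread('pics/t3.png'),np.pad(cv2.imread('pics/d2.png'),((0,0),(0,266),(0,0)))]))"
```

```text
tcp [ 0.5518 -0.0645  0.2125]
wrist [ 0.5512 -0.0603]
scene [ 0.5487 -0.0632]
side [ 0.5467 -0.067 ]
all [ 0.549  -0.0626]
```

View pics/t3d.png

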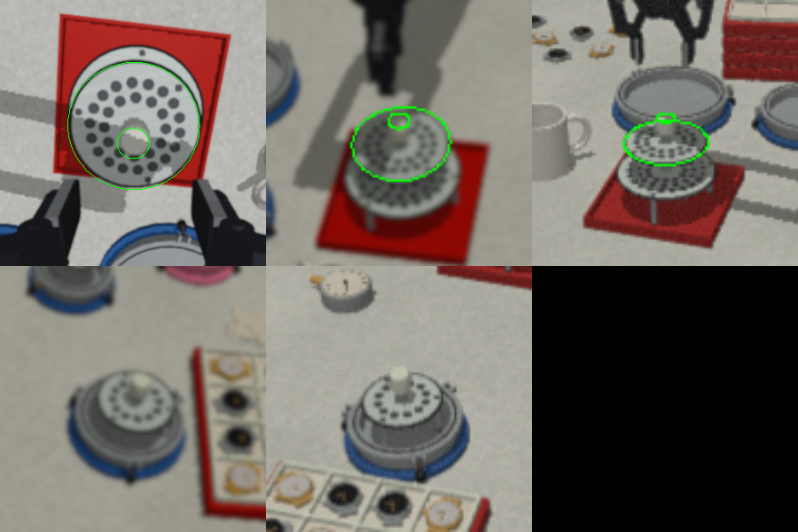

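Carrier_2 stands level and centred. Now grasp carrier_3.

Call:
drive_tool(moves="0.3 0.08 -0.1 0.1 0; 0.3 0 0 1 0; 0.3 0 0 1 0; 0.3 0 0 1 0; 0.3 0 0 1 0; 0.3 0 0 1 0; 0.3 0 0 0 0; -1 0 0 0 0; -1 0 0 0 0; -1 0 0 0 0; -1 0 0 0 0; -1 0 0 0 0")

```text
clock: 27.28
position: [0.551, -0.0636, 0.1119]
tcp_rot: [0.001, 0.707, 0.707, 0.001]
force: [1.3, 1.0, 5.7]
gripper_width: 0.262
grip_force: 49.5
```

Call:
drive_tool(moves="-1 0 0 -0.5 0; -1 0 0 -1 0; -1 0 0 -1 0; -1 0 0 -1 0; -1 -0.5 0 0 0; -1 -1 -0.3 0 0; -1 -1 -0.3 0 0; -1 -1 -0.3 0 0; -1 -1 -0.3 0 0; -1 -1 -0.3 0 0; -1 -1 -0.3 0 0; -1 -1 -0.3 0 0")

```text
clock: 28.78
position: [0.5066, -0.2143, 0.1791]
tcp_rot: [-0.001, 0.707, 0.707, -0.0]
force: [0.6, 0.7, -1.8]
gripper_width: 0.255
grip_force: 49.3
```

Call:
drive_tool(moves="-1 -1 -0.3 0 0; -1 -1 -0.3 0 0; -1 -1 -0.3 0 0; -1 -1 0 0 0; -1 -1 0 0 0; -1 -0.8 0 0 0; -1 0 0 0 0; -1 0 0 0 0")

```text
clock: 29.78
position: [0.4898, -0.3289, 0.1802]
tcp_rot: [-0.0, 0.707, 0.707, 0.0]
force: [0.3, 0.4, -0.9]
gripper_width: 0.256
grip_force: 49.3
```

```bash
cat > v34.py <<'E'
from fit import *
s=manip.read_state();print('tcp',s['position'].round(4),s['grip_force'])
c=shot('wrist');sc=shot('scene');sd=shot('side')
D=[(q,gimg(q)) for q in(c,sc,sd)]
im=c['color'].copy();i2=sc['color'].copy()
for g,w in(((.3756,-.3037),.126),((.5951,-.3128),.150)):
    mk=lambda x,y:[circ(x,y,.034,w/2),circ(x,y,.034,w/2+.014)]
    for cm in(D[:1],D): print(w,len(cm),fit(cm,g,mk,.014)[0].round(4))
    r=fit(D,g,mk,.014)[0]
    for C in mk(*r):
        cv2.polylines(im,[proj(c,C).round().astype(int)],True,(0,255,0),1);cv2.polylines(i2,[proj(sc,C).round().astype(int)],True,(0,255,0),1)
cv2.imwrite('pics/p3.png',np.hstack([cv2.resize(im,(400,300)),cv2.resize(i2,(400,300))])[:,:,::-1])
E
python3 v34.py
```

```text
tcp [ 0.4898 -0.3289  0.1802] 49.26793040125631
0.126 1 [ 0.3736 -0.302 ]
0.126 3 [ 0.3736 -0.3021]
0.15 1 [ 0.5916 -0.3119]
0.15 3 [ 0.5918 -0.3119]
```

View pics/p3.png

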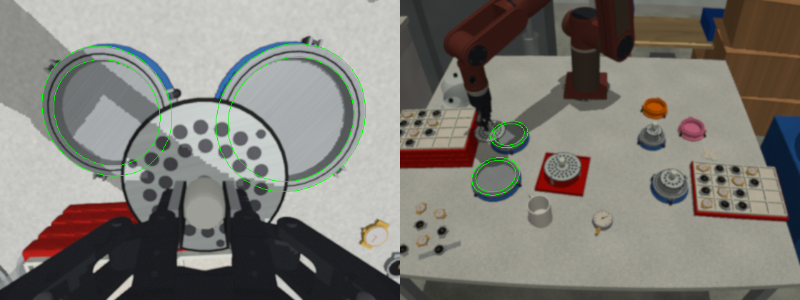

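Vessels: v3 (0.3745, -0.303), v4 (0.593, -0.312), consistent with earlier fits. Place carrier_3.

Call:
drive_tool(moves="-1 0.3 -0.8 0 0; -1 0.3 -1 0 0; -1 0.3 -1 0 0; -1 0.2 -1 0 0; -1 0.2 -1 0 0; -1 0 -0.97 0 0; -1 0 0 0.8 0; -1 0 0 1 0; -1 0 0 1 0; -1 0 0 1 0; -1 0 0 0.8 0; -1 0 0 0.4 0")

```text
clock: 31.42
position: [0.3742, -0.3026, 0.079]
tcp_rot: [-0.001, 0.707, 0.707, 0.0]
force: [-0.8, 0.0, -1.0]
gripper_width: 0.265
grip_force: 49.4
```

Call:
drive_tool(moves="-1 0 0 0.05 0; -1 0 0 0 0")

```text
clock: 31.68
position: [0.3748, -0.3038, 0.08]
tcp_rot: [0.001, 0.707, 0.707, -0.0]
force: [0.2, 0.3, -1.5]
gripper_width: 0.258
grip_force: 49.4
```

Call:
drive_tool(moves="-1 0 0 0.1 0; -1 0 0 0.1 0; -1 0 0 0.07 0; -1 0 0 0 0")

```text
clock: 32.17
position: [0.3744, -0.3034, 0.0741]
tcp_rot: [-0.0, 0.707, 0.707, 0.0]
force: [0.3, -0.7, -1.9]
gripper_width: 0.261
grip_force: 49.4
```

Call:
drive_tool(moves="-1 0 0 0.06 0; -1 0 0 0.04 0; -1 0 0 0 0")

```text
clock: 32.55
position: [0.3746, -0.3035, 0.0738]
tcp_rot: [-0.0, 0.707, 0.707, 0.0]
force: [-3.8, 5.7, 13.3]
gripper_width: 0.258
grip_force: 50.9
```

Call:
drive_tool(moves="-1 0 0 -0.04 0; 0.0 0 0 0 0; 0.2 0 0 0 0; 0.3 0 0 0 0; 0.3 0 0 0 0; 0.3 0 0 -1 0; 0.3 0 0 -1 0; 0.3 0 0 -1 0; 0.3 0 0 -1 0; 0.3 0.5 0.5 -1 0; 0.3 1 0.7 -0.5 0; 0.3 1 0.7 0 0")

```text
clock: 34.05
position: [0.4133, -0.2535, 0.1841]
tcp_rot: [0.001, 0.707, 0.707, 0.0]
force: [0.9, 0.7, 0.0]
gripper_width: 0.653
grip_force: 0.0
```

Call:
drive_tool(moves="0.3 1 0.7 0 0; 0.3 1 0.7 0 0; 0.3 1 0.7 0 0; 0.3 1 0.7 0 0; 0.3 1 0.7 0 0; 0.3 1 0.7 0 0; 0.3 1 0.7 0 0; 0.3 1 0.7 0 0; 0.3 1 0.7 0 0; 0.3 0.5 0.6 0 0; 0.3 0 0 0 0; 0.3 0 0 0 0")

```text
clock: 35.55
position: [0.55, -0.0639, 0.1827]
tcp_rot: [-0.0, 0.707, 0.707, -0.0]
force: [0.3, -0.2, 0.4]
gripper_width: 0.654
grip_force: 0.0
```

```bash
python3 - <<'E'
from h import *
o=[]
for n,k in(('scene',60),('side',60)):
    c=shot(n);u,v=proj(c,[.3745,-.303,.06])[0].astype(int)
    o.append(cv2.resize(c['color'][v-k:v+k,u-k:u+k],(266,266)))
cv2.imwrite('pics/d3.png',np.hstack(o)[:,:,::-1])
E
python3 top.py .550 -.064 .004 .138 t4.png
python3 -c "
import cv2,numpy as np
cv2.imwrite('pics/t4d.png',np.vstack([cv2.imread('pics/t4.png'),np.pad(cv2.imread('pics/d3.png'),((0,0),(0,266),(0,0)))]))"
```

```text
tcp [ 0.55   -0.0641  0.1828]
wrist [ 0.5515 -0.0606]
scene [ 0.5537 -0.064 ]
side [ 0.553  -0.0696]
all [ 0.5518 -0.0613]
```

View pics/t4d.png

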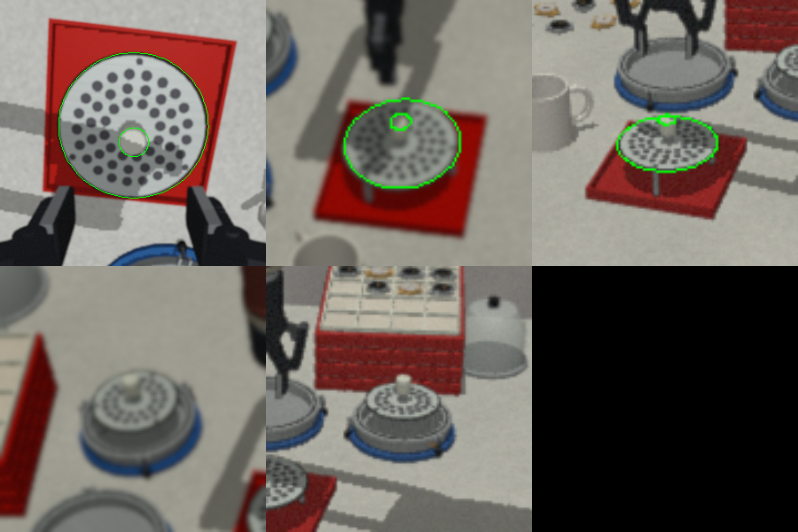

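Carrier_3 stands level. Grasp carrier_4.

Call:
drive_tool(moves="0.3 0.05 0.1 0 0; 0.3 0 0 1 0; 0.3 0 0 1 0; 0.3 0 0 1 0; 0.3 0 0 1 0; 0.3 0 0 1 0; 0.3 0 0 0.95 0; 0.3 0 0 0 0; -1 0 0 0 0; -1 0 0 0 0; -1 0 0 0 0; -1 0 0 0 0")

```text
clock: 37.3
position: [0.5527, -0.0626, 0.065]
tcp_rot: [0.0, 0.707, 0.707, 0.0]
force: [-4.0, -0.2, 6.2]
gripper_width: 0.262
grip_force: 49.1
```

Call:
drive_tool(moves="-1 0 0 0 0; -1 0 0 -0.4 0; -1 0 0 -1 0; -1 0 0 -1 0; -1 0 0 -1 0; -1 0 0 -1 0; -1 -0.5 0 -0.5 0; -1 -1 0.2 0 0; -1 -1 0.2 0 0; -1 -1 0.2 0 0; -1 -1 0.2 0 0; -1 -1 0.2 0 0")

```text
clock: 38.8
position: [0.5725, -0.174, 0.1615]
tcp_rot: [-0.0, 0.707, 0.707, -0.0]
force: [0.0, 0.3, -2.5]
gripper_width: 0.258
grip_force: 49.4
```

Call:
drive_tool(moves="-1 -1 0.2 0 0; -1 -1 0.2 0 0; -1 -1 0.2 0 0; -1 -1 0.2 0 0; -1 -1 0.2 0 0; -1 -1 0.03 0 0; -1 -0.9 0 0 0; -1 0 0 0.8 0; -1 0 0 1 0; -1 0 0 1 0; -1 0 0 0.8 0; -1 0 0 0.4 0")

```text
clock: 40.3
position: [0.5923, -0.3095, 0.0798]
tcp_rot: [-0.001, 0.707, 0.707, -0.0]
force: [0.9, -1.0, -3.7]
gripper_width: 0.262
grip_force: 49.4
```

Call:
drive_tool(moves="-1 0 0 0.1 0; -1 0 0 0.06 0; -1 0 0 0 0")

```text
clock: 40.67
position: [0.5935, -0.3108, 0.0795]
tcp_rot: [0.001, 0.707, 0.707, 0.0]
force: [0.5, -0.5, -3.0]
gripper_width: 0.262
grip_force: 49.4
```

Call:
drive_tool(moves="-1 0 0 0.1 0; -1 0 0 0.1 0; -1 0 0 0.04 0; -1 0 0 0 0")

```text
clock: 41.18
position: [0.5931, -0.3107, 0.0751]
tcp_rot: [0.0, 0.707, 0.707, -0.0]
force: [-4.1, 2.0, 5.4]
gripper_width: 0.262
grip_force: 50.2
```

Call:
drive_tool(moves="-1 0 0 0.02 0; -1 0 0 0 0; 0.0 0 0 0 0; 0.2 0 0 0 0; 0.3 0 0 0 0; 0.3 0 0 0 0; 0.3 0 0 -1 0; 0.3 0 0 -1 0; 0.3 0 0 -1 0; 0.3 0 0 -1 0; 0.3 0 0 -1 0; 0.3 0 0 -1 0")

```text
clock: 42.68
position: [0.593, -0.3104, 0.195]
tcp_rot: [0.0, 0.707, 0.707, 0.0]
force: [-0.2, 0.9, -0.4]
gripper_width: 0.651
grip_force: 0.0
```

Call:
drive_tool(moves="0.3 1 0 -1 0; 0.3 1 0 0 0; 0.3 1 0 0 0; 0.3 1 0 0 0; 0.3 1 0 0 0; 0.3 1 0 0 0; 0.3 1 0 0 0; 0.3 1 0 0 0; 0.3 0 0 0 0; 0.3 0 0 0 0")

```text
clock: 43.92
position: [0.5931, -0.1507, 0.2136]
tcp_rot: [0.0, 0.707, 0.707, -0.0]
force: [-0.7, -0.3, 0.4]
gripper_width: 0.655
grip_force: 0.0
```

```bash
python3 - <<'E'
from h import *
a=shot('scene')['color'];b=shot('side')['color']
o=np.hstack([cv2.resize(a[110:330,80:460],(520,300)),np.zeros((300,280,3),np.uint8)])
o=np.vstack([cv2.resize(a[110:320,80:440],(514,300)),cv2.resize(b[120:320,150:400],(375,300))[:, :].repeat(1,1) if 0 else np.pad(cv2.resize(b[120:320,150:400],(375,300)),((0,0),(0,139),(0,0)))])
cv2.imwrite('pics/end.png',o[:,:,::-1])
E
```

```text
(no output)
```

View pics/end.png

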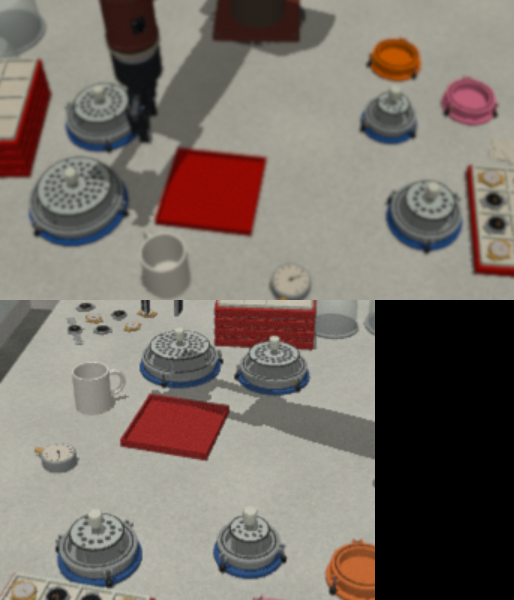

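All four carriers stand level in their vessels; the mug and gauge have not moved.

```bash
python3 -c "
from cell import manip
print(manip.hand_in())"
```

```text
the job is handed in; nothing more can be done
None
```

All four carriers are standing upright in the vessels of their own size, the mug and gauge were left alone, and the job was handed in at about 44 s; the hand-in returned no verdict.

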